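# Load the spice carousel and click it on

## Task

A green-lidded spice jar stands on the strip of worktop in front of the sink, beside a salt shaker and a red tin. Gently set it down upright in the empty wire basket of the spice carousel that is at the red marker, let go of it, and then turn the carousel one click clockwise (seen from above) by the black grip on its centre post, so that the next empty wire basket comes to the marker.

Things in the scene. Friction and masses are not known exactly. Their poses are not given: they have to be found in the camera images.
- jar_centre (a point): Centre (53 mm above the underside) of the glass spice jar to load: round, upright, 46 mm in diameter, 106 mm tall, about 0.11 kg, green lid on its top 20 mm, brown-orange label; z points up. It stands in front of the sink, in a row with a grey-topped salt shaker and a red tin. Not meant: like jars in the carousel and far right behind.
- front_pocket (a point): Floor centre of the empty pocket first at the red marker (fixed stub 24 mm wide, 42 mm tall); turns with the tray. Tray: wooden disc, 254 mm across, top at z = 46 mm; six pockets, 85 mm from the centre post. Pocket: wire basket, 60 mm inner diameter, top 47 mm above the floor on which the jar stands. z up, -x outwards from the post. Both neighbours are empty; the far ones hold jars 106 mm tall.
- knob_grip (a point): Middle of the black grip bar on top of the carousel's centre post, on the turning axis, 195 mm above the worktop: an upright flat bar 44 mm long (along point x, which points away from the front pocket), 14 mm thick (along point y), from 173 to 209 mm above the worktop. It is fixed to the tray and turns it. The tops of loaded jars are at 152 mm.
- carousel (a joint): Turning angle of the carousel in rad: 0 at the start, growing clockwise seen from above. A catch in the foot makes it click every 1.047 rad (60 degrees): it draws itself to the nearest click from nearly half-way, takes about 0.2 N m to turn over slowly (more if fast), and stays at the click when let go. Stops allow one click back and two ahead.

How it is judged:
By the outcome, as a careful person would: the job done as asked, in the order asked, and still so for the second after the job is handed in, with the robot touching nothing.
It also fails if it takes over 51 s, if anything falls off the work surface, if the arm or the gripper's body presses on something with over 40 N, if the wrist force passes 120 N, or if a joint passes its speed limit or range.

## Robot

A 6-joint arm with a two-finger parallel gripper is mounted at the origin on a cart in front of the work surface, level with it; the furniture and walls round the work are solid. World frame = base frame: x ahead of the robot, y to its left, z up, the work surface at z = 0. Lengths are in m, angles in degrees, forces in N, time in s.
With the tool pointing down it reaches from about 0.3 to 0.75 m from the base axis. Payload 8.5 kg.
Tool frame: the origin (TCP) lies between the finger pads; the fingertips stand env.finger_overhang ahead of it and the grasp point (between the pads) lies 2 mm behind it (env.finger_overhang is the distance from the TCP to the fingertips, in m); z points along the fingers, y is the line along which they close (so a half turn about z gives the same grasp; the last joint's range is limited). The gripper opens to 85 mm and grips with 20 to 120 N. Pads are 22 mm wide; open, the fingers measure 114 mm over their backs; the gripper's body (76 mm by 85 mm) begins 54 mm behind the grasp point. The pads swing forward as they close: fully open they stand 13 mm farther back than shut.
Start: joints at [62.206, 21.807, 74.336, -0, 83.858, -12.336], TCP at [0.147, 0.53, 0.223] pointing down, gripper open.
Joint ranges: [-178.18, 178.18], [-50.72, 133.34], [12.68, 142.11], [-81.47, 261.47], [9.98, 163.14], [-165.26, 165.26]. Speed limits (degrees/s): [136.94, 136.94, 180, 180, 180, 180].

## Interface

Orientations are given as a 3x3 rotation matrix whose columns are the frame's x, y, z axes.
In Python, from rig import env gives the robot as it stands. The module is installed in compiled form; this text tells all that it offers.
- The arm moves only by the tool jog_arm, never from a script. Its arguments are lists of equal length, an entry for each row: "hand": the finger opening in m, from 0 to 0.0854; "travel": the shift along the world's x, y, z in m, a list of three; "yaw": the turn about the world's z in rad. A call has exactly 5 rows; each row shifts and turns the commanded pose from where the row before left it; what a row does not reach is not made up. A row lasts 1/8 s, in which the tool goes at most 62.5 mm and 10.7 degrees, less where a joint would pass 70% of its speed; a pose out of reach is approached as far as the arm can. A call is refused whole if a number of a shift passes 0.0625 or a number of a turn 0.188, either way. A call with a gripper value outside its range is refused whole. The fingers move at their own pace and stop on an object; "grip_force" is the grip in N (left out, the last holds). Time passes only in rows, so rows that do not move let the fingers close, or fill a call up. It gives the time, the measured TCP pose, the force, the opening and the grip force at its end, in the units of the state.
- env.observe(): the state, without advancing time (a new reading comes with each control period).
- env.get_image(name): name is "side" or "top"; returns the picture (400x640x3 uint8, red, green, blue); there is no depth.
- env.calibration(name): a dict with "fx", "fy", "cx", "cy" (pixels), "position" and "rotation" of the camera in the world. Camera axes: x right, y down, z forward; pixel columns grow to the right and rows downward; lengths in m; the calibration is good to about 2 mm. A picture is of the moment at which its call begins. calibration takes no time and is no camera call.
- env.close_job(): hands the job in; it is judged then, once.
The state is a dict: "time_s": time; "q": joint angles; "qvel": joint speeds; "joint_efforts": joint torques, N m; "position": TCP position; "tool_rot": TCP orientation; "ft_force": force on the tool from outside, world axes, zero at the start; "wrist_torque": the same for the moment, N m; "grip_width": finger opening in m; "gripper_force": force on a finger pad.
Only numpy, scipy, OpenCV 4.12 (cv2) and the standard library are available. Lean on these libraries where they do the work, as an engineer would, in place of code of your own. Each camera call takes 0.05 s, during which the arm holds its last target. There are 200 camera calls.

## Working session

There is one attempt and no reset: what is moved stays moved. The work goes in short steps, Python scripts to look and compute and a tool call to move; the robot and the scene stay as the last step left them, time stands still between calls to the robot, and variables do not carry over. Pictures are saved under pics/ and viewed, at most 10 in all, crops included, and the job is handed in when it is done.

Besides the shell and the picture viewer there is one more tool, called after ">>>" by a JSON object that holds its "op" and its "data", one argument or row to a line. jog_arm: Moves the arm, as the interface text tells. Its arguments: {"type":"object","properties":{"hand":{"type":"array"},"travel":{"type":"array"},"yaw":{"type":"array"},"grip_force":{"type":"number"}},"required":["hand","travel","yaw"]}

```bash
mkdir -p pics; python3 - <<'E'
from rig import env
import cv2
s=env.observe();print(s['time_s'],s['position'],s['tool_rot'],s['grip_width'],env.finger_overhang)
for n in("side","top"):
    cv2.imwrite(f"pics/{n}0.png",env.get_image(n)[:,:,::-1]);print(env.calibration(n))
E
```

```text
0.0 [0.14643221 0.52980619 0.22228851] [[-9.63828358e-01  2.66522759e-01 -7.17063953e-04]
 [ 2.66523530e-01  9.63827416e-01 -1.38586859e-03]
 [ 3.21760377e-04 -1.52685386e-03 -9.99998783e-01]] 0.08555309821192086 0.017
{'fx': 503.34861167128844, 'fy': 503.34861167128844, 'cx': 317.73399432397315, 'cy': 208.86438559936218, 'position': array([-0.10150721,  0.25267268,  1.44867311]), 'rotation': array([[-0.31820031, -0.84770886,  0.42442697],
       [-0.9480163 ,  0.28278341, -0.14594049],
       [ 0.00369414, -0.44880199, -0.89362359]])}
{'fx': 384.2312454716295, 'fy': 384.2312454716295, 'cx': 322.2228450992743, 'cy': 200.6413060532031, 'position': array([0.27108297, 0.04161382, 1.24100571]), 'rotation': array([[ 0.0546517 , -0.9738128 ,  0.22068491],
       [-0.99849538, -0.05429361,  0.0076927 ],
       [ 0.00449053, -0.22077328, -0.97531482]])}
```

View pics/side0.png

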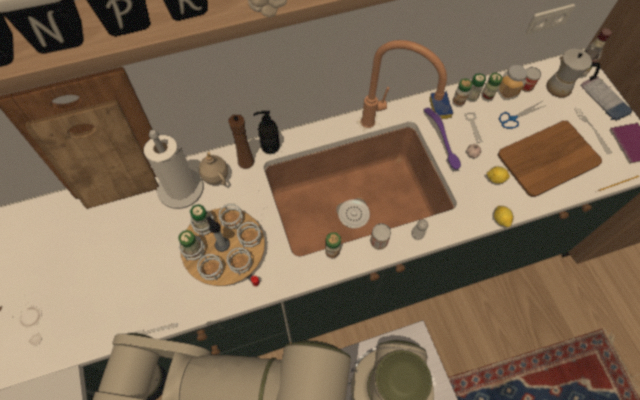

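View pics/top0.png

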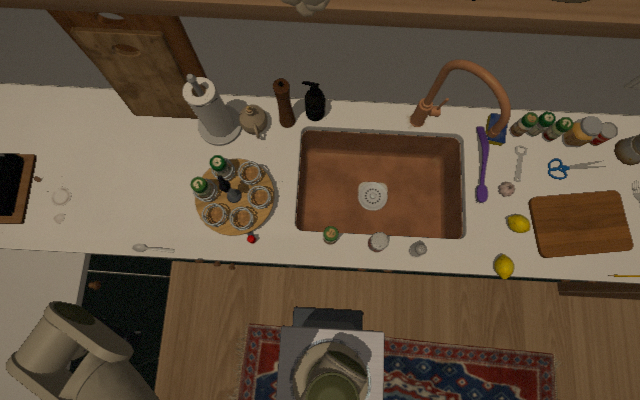

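The carousel is at about (235,197) in top and (223,245) in side, with the red marker at (252,239) and (255,281). The jar's lid is at (331,234) in top and (333,240) in side. Next I'll take enlarged crops.

```bash
cat > h.py <<'E'
import numpy as np,cv2
from rig import env
def ray(n,u,v):
    c=env.calibration(n);d=c['rotation']@np.array([(u-c['cx'])/c['fx'],(v-c['cy'])/c['fy'],1]);return c['position'],d
def plane(n,u,v,z):
    p,d=ray(n,u,v);return p+d*(z-p[2])/d[2]
def tri(a,b):
    (p,d),(q,e)=ray('side',*a),ray('top',*b)
    s=np.linalg.lstsq(np.c_[d,-e],q-p,rcond=None)[0];A=p+d*s[0];B=q+e*s[1];return (A+B)/2,np.linalg.norm(A-B)
def proj(n,P):
    c=env.calibration(n);v=c['rotation'].T@(np.array(P)-c['position']);return c['fx']*v[0]/v[2]+c['cx'],c['fy']*v[1]/v[2]+c['cy']
E
python3 - <<'E'
from h import *
a=cv2.imread('pics/side0.png')[190:300,165:355];b=cv2.imread('pics/top0.png')[145:255,180:370]
cv2.imwrite('pics/c0.png',np.vstack([cv2.resize(x,None,fx=2.7*1.5,fy=2.7,interpolation=2) if 0 else cv2.resize(x,(518,300),interpolation=cv2.INTER_CUBIC) for x in(a,b)]))
for n,im,off in(('side',a,(165,190)),('top',b,(180,145))):
    h=cv2.cvtColor(im,cv2.COLOR_BGR2HSV)
    for name,lo,hi in(('green',(40,90,30),(85,255,255)),('red',(172,150,80),(180,255,255)),('black',(0,0,0),(180,255,45)),('wood',(8,70,110),(22,200,255))):
        m=cv2.inRange(h,lo,hi);k,_,st,ce=cv2.connectedComponentsWithStats(m)
        for i in range(1,k):
            if st[i,4]>15:print(n,name,st[i,:]+np.r_[off,0,0,0],(ce[i]+off).round(1))
E
```

```text
side green [191 206  15  15  83] [199.  215.1]
side green [179 232  16  15  98] [188.2 240.6]
side green [326 235  14  13  61] [331.9 243.2]
side black [207 217  13  15 107] [213.3 225.3]
side black [294 280  61  20 628] [333.8 292.7]
side wood [ 271  190   84   69 3922] [312.2 218.3]
side wood [193 207   9   7  42] [197.  210.3]
side wood [209 207  18  27 137] [219.1 216.1]
side wood [222 210  20  17 208] [232.2 217.4]
side wood [ 180  211   86   76 2634] [228.4 256.6]
side wood [194 223  13   5  37] [200.5 225.2]
side wood [186 224  14  12  60] [192.  229.8]
side wood [182 233   8   8  31] [185.  236.5]
side wood [329 234   9   9  59] [333.2 238.5]
side wood [186 250   7   5  21] [189.  251.8]
side wood [250 280  10   7  17] [254.5 284.1]
top green [210 155  16  16 115] [217.6 163.3]
top green [191 177  17  16 134] [199.  185.2]
top green [324 226  14  15  87] [330.4 233.9]
top black [302 145   4   9  24] [303.4 148.9]
top black [214 161  14  11  50] [222.2 166.9]
top black [218 176  13  16 138] [223.4 184.2]
top black [198 182  10  11  36] [203.7 188.1]
top black [234 190   7   6  25] [237.2 191.7]
top wood [316 153  33   8 118] [332.5 155.6]
top wood [213 158   8   8  41] [216.4 161.4]
top wood [236 158  13   9  46] [241.9 161. ]
top wood [246 166  13  15 121] [251.6 172.8]
top wood [202 168  15  11  92] [208.7 174.2]
top wood [355 169  15  14 132] [363.2 175.4]
top wood [229 173  13  16  95] [235.3 181.8]
top wood [258 174  16  17 107] [265.6 181.9]
top wood [194 180   8   8  28] [196.8 183.2]
top wood [307 184  38  38 530] [324.1 201.6]
top wood [255 189  13  16 131] [260.9 196.3]
top wood [ 194  191   79   45 1029] [231.5 213.8]
top wood [211 207  13  15 103] [216.2 213.9]
top wood [238 210  13  16 135] [243.4 217.3]
top wood [326 229   9   8  46] [330.3 232.8]
```

View pics/c0.png

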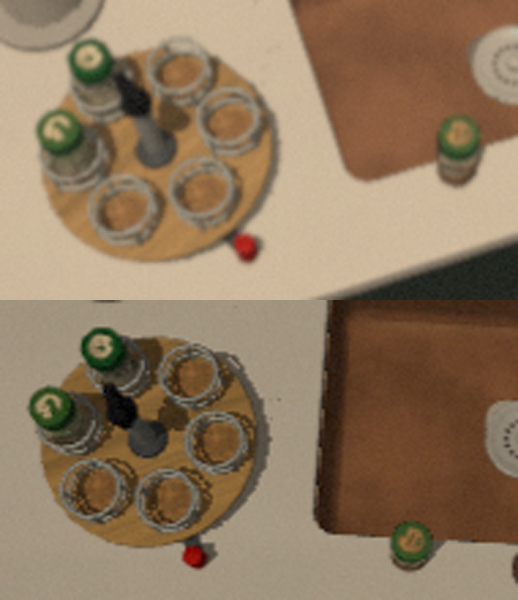

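The crop shows the front basket at (205,190) in side and (169,497) in top, beside the red marker. The grip is at (134,95) and (121,407), and the jar lid at (460,132) and (411,539).

```bash
python3 - <<'E'
from h import *
np.set_printoptions(precision=4,suppress=True)
k=190/518;k2=110/300
S=lambda x,y:(x*k+165,y*k2+190)
T=lambda x,y:(x*k+180,(y-300)*k2+145)
print('jar',plane('side',*S(460,132),.106),plane('top',*T(411,539),.106),tri(S(460,132),T(411,539)))
print('knob',tri((213.3,225.3),(223.4,184.2)),plane('side',213.3,225.3,.191),plane('top',223.4,184.2,.191))
print('marker',tri(S(246,246),T(195,555)))
# ring tops approx z .093 ; wood disc: fit ellipse of outline
for nm,s,t in(('front',(204,188),(169,497)),('left',(124,207),(94,488)),('right',(229,120),(216,440)),('back',(181,68),(190,374))):
    print(nm,plane('side',*S(*s),.088),plane('top',*T(*t),.088),tri(S(*s),T(*t)))
# disc extents at z=.046, crop pts
for n,f,pts in(('side',S,[(270,160),(215,237),(150,260),(90,240),(55,205),(260,100),(225,72)]),('top',T,[(258,430),(245,478),(195,530),(150,545),(100,535),(50,480),(42,455)])):
    P=np.array([plane(n,*f(*p),.046)[:2] for p in pts])
    A=np.c_[2*P,np.ones(len(P))];s=np.linalg.lstsq(A,(P**2).sum(1),rcond=None)[0];print(n,s[:2],(s[2]+s[0]**2+s[1]**2)**.5)
# black elongated bar direction
for n,box in(('side',(200,212,25,25)),('top',(214,174,20,20))):
    im=cv2.imread(f'pics/{n}0.png');x,y,w,h=box;m=im[y:y+h,x:x+w].max(2)<50
    yy,xx=np.nonzero(m);P=np.array([plane(n,a+x,b+y,.191)[:2] for a,b in zip(xx,yy)]);e,v=np.linalg.eigh(np.cov(P.T));print(n,len(xx),P.mean(0),v[:,1],np.sqrt(e*12))
E
```

```text
jar [0.4307 0.0199 0.106 ] [0.4319 0.0199 0.106 ] (array([0.4323, 0.0196, 0.1024]), np.float64(0.0006755001526049296))
knob (array([0.5448, 0.3358, 0.1776]), np.float64(0.0019448423058669188)) [0.5387 0.3357 0.191 ] [0.5407 0.3313 0.191 ]
marker (array([0.4119, 0.27  , 0.0177]), np.float64(0.0008405638137854423))
front [0.4628 0.2946 0.088 ] [0.4667 0.2917 0.088 ] (array([0.4693, 0.2951, 0.0724]), np.float64(7.608986119967103e-05))
left [0.4688 0.3795 0.088 ] [0.4722 0.3764 0.088 ] (array([0.4748, 0.3808, 0.0734]), np.float64(0.0002138544378385051))
right [0.5303 0.2492 0.088 ] [0.5348 0.2453 0.088 ] (array([0.5395, 0.249 , 0.0679]), np.float64(0.0003258205428168049))
back [0.6075 0.2831 0.088 ] [0.6106 0.2821 0.088 ] (array([0.6131, 0.2837, 0.0781]), np.float64(0.0011810857527164418))
side [0.5368 0.3323] 0.12206859507758618
top [0.5436 0.3309] 0.12552234738066373
side 113 [0.5391 0.3357] [-0.9542 -0.2993] [0.0208 0.0474]
top 144 [0.5407 0.3309] [-0.7905 -0.6124] [0.0256 0.0481]
```

>>> {"op": "jog_arm", "data": {
  "hand": [0.085,0.085,0.085,0.085,0.085],
  "travel": [
    [0.026,-0.046,0],
    [0.026,-0.046,0],
    [0.026,-0.046,0],
    [0.026,-0.046,0],
    [0.026,-0.046,0]
  ],
  "yaw": [0.045,0.045,0.045,0.045,0.045],
  "grip_force": 30
}}

```text
time_s: 0.72
position: [0.277, 0.2985, 0.2228]
tool_rot: [[-0.999, 0.043, -0.0], [0.043, 0.999, -0.0], [0.0, -0.0, -1.0]]
ft_force: [2.0, 0.7, -0.7]
grip_width: 0.085
gripper_force: 0.0
```

>>> {"op": "jog_arm", "data": {
  "hand": [0.085,0.085,0.085,0.085,0.085],
  "travel": [
    [0.026,-0.046,0],
    [0.026,-0.046,0],
    [0.026,-0.046,0],
    [0.026,-0.046,0],
    [0.026,-0.046,0]
  ],
  "yaw": [0.045,0.045,0.045,0.045,0.045]
}}

```text
time_s: 1.35
position: [0.407, 0.0684, 0.2228]
tool_rot: [[-0.984, -0.18, -0.0], [-0.18, 0.984, 0.0], [0.0, 0.0, -1.0]]
ft_force: [0.4, 1.1, 0.1]
grip_width: 0.0851
gripper_force: 0.0
```

>>> {"op": "jog_arm", "data": {
  "hand": [0.085,0.085,0.085,0.085,0.085],
  "travel": [
    [0.0125,-0.0245,0],
    [0.0125,-0.0245,0],
    [0,0,-0.03],
    [0,0,-0.04],
    [0,0,-0.03]
  ],
  "yaw": [0,0,0,0,0]
}}

```text
time_s: 1.98
position: [0.431, 0.0211, 0.1214]
tool_rot: [[-0.984, -0.179, -0.001], [-0.179, 0.984, 0.0], [0.001, 0.001, -1.0]]
ft_force: [0.5, -0.1, -0.4]
grip_width: 0.0856
gripper_force: 0.0
```

>>> {"op": "jog_arm", "data": {
  "hand": [0.085,0.085,0.085,0.07,0.06],
  "travel": [
    [0,0,-0.025],
    [0,0,-0.017],
    [0,0,0],
    [0,0,0],
    [0,0,0]
  ],
  "yaw": [0,0,0,0,0]
}}

```text
time_s: 2.6
position: [0.4319, 0.021, 0.0816]
tool_rot: [[-0.984, -0.179, 0.001], [-0.179, 0.984, -0.0], [-0.001, -0.001, -1.0]]
ft_force: [0.4, -1.2, -0.2]
grip_width: 0.0603
gripper_force: 0.0
```

```bash
python3 - <<'E'
from h import *
s=env.observe();print(s['position'],s['ft_force'],s['grip_width'])
o=[]
for n in('side','top'):
    im=env.get_image(n)[:,:,::-1];u,v=map(int,proj(n,(.431,.02,.1)));print(n,u,v)
    o.append(cv2.resize(im[v-60:v+60,u-60:u+60],(390,390),interpolation=2))
cv2.imwrite('pics/g1.png',np.hstack(o))
E
```

```text
[0.43194881 0.02101786 0.08157947] [ 0.39508245 -1.19948036 -0.24638804] 0.060251688192952464
side 333 239
top 330 233
```

View pics/g1.png

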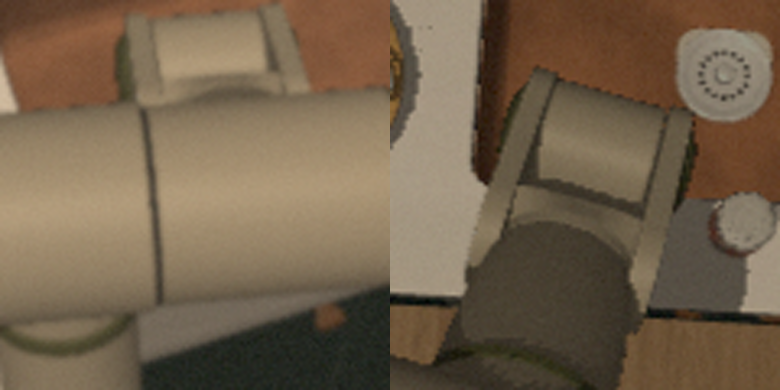

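The arm hides the jar in both views, and nothing abnormal shows. I'll close the fingers and lift.

>>> {"op": "jog_arm", "data": {
  "hand": [0.052,0.046,0.04,0.036,0.036],
  "travel": [
    [0,0,0],
    [0,0,0],
    [0,0,0],
    [0,0,0],
    [0,0,0]
  ],
  "yaw": [0,0,0,0,0],
  "grip_force": 30
}}

```text
time_s: 3.32
position: [0.4318, 0.0212, 0.0812]
tool_rot: [[-0.984, -0.179, 0.001], [-0.179, 0.984, 0.0], [-0.001, -0.0, -1.0]]
ft_force: [-0.3, 2.4, 5.4]
grip_width: 0.0436
gripper_force: 30.1
```

>>> {"op": "jog_arm", "data": {
  "hand": [0.036,0.036,0.036,0.036,0.036],
  "travel": [
    [0,0,0.01],
    [0,0,0.025],
    [0,0,0.03],
    [0,0,0.03],
    [0,0,0.025]
  ],
  "yaw": [0,0,0,0,0]
}}

```text
time_s: 3.95
position: [0.4314, 0.0211, 0.2024]
tool_rot: [[-0.984, -0.179, 0.0], [-0.179, 0.984, -0.0], [-0.0, -0.0, -1.0]]
ft_force: [0.5, -0.2, -1.0]
grip_width: 0.0437
gripper_force: 30.9
```

>>> {"op": "jog_arm", "data": {
  "hand": [0.036,0.036,0.036,0.036,0.036],
  "travel": [
    [0.003,0.02,0],
    [0.004,0.03,0],
    [0.004,0.035,0],
    [0.004,0.035,0],
    [0.004,0.035,0]
  ],
  "yaw": [0.03,0.03,0.03,0.03,0.03]
}}

```text
time_s: 4.58
position: [0.4504, 0.1771, 0.2012]
tool_rot: [[-0.946, -0.325, -0.0], [-0.325, 0.946, -0.0], [0.0, -0.0, -1.0]]
ft_force: [-0.0, 0.1, -1.3]
grip_width: 0.0435
gripper_force: 31.1
```

>>> {"op": "jog_arm", "data": {
  "hand": [0.036,0.036,0.036,0.036,0.036],
  "travel": [
    [0.004,0.035,0],
    [0.004,0.035,0],
    [0.004,0.03,0],
    [0.004,0.02,0],
    [0,0,0]
  ],
  "yaw": [0.03,0.03,0.03,0.025,0]
}}

```text
time_s: 5.2
position: [0.4663, 0.2968, 0.2008]
tool_rot: [[-0.902, -0.432, -0.001], [-0.432, 0.902, -0.0], [0.001, -0.0, -1.0]]
ft_force: [-0.2, -0.7, -1.8]
grip_width: 0.044
gripper_force: 31.1
```

```bash
python3 - <<'E'
from h import *
s=env.observe();print(s['position'],s['tool_rot'][:,1],s['ft_force'],s['grip_width'])
o=[]
for n in('side','top'):
    im=env.get_image(n)[:,:,::-1];cv2.imwrite(f'pics/{n}2.png',im);u,v=map(int,proj(n,(.467,.295,.1)));print(n,u,v)
    o.append(cv2.resize(im[v-65:v+65,u-65:u+65],(390,390),interpolation=2))
cv2.imwrite('pics/g2.png',np.hstack(o))
E
```

```text
[0.46632869 0.29683747 0.20083563] [-4.32078616e-01  9.01835941e-01 -6.51210392e-05] [-0.18206735 -0.66648336 -1.82509258] 0.04403156285818173
side 238 256
top 240 216
```

View pics/g2.png

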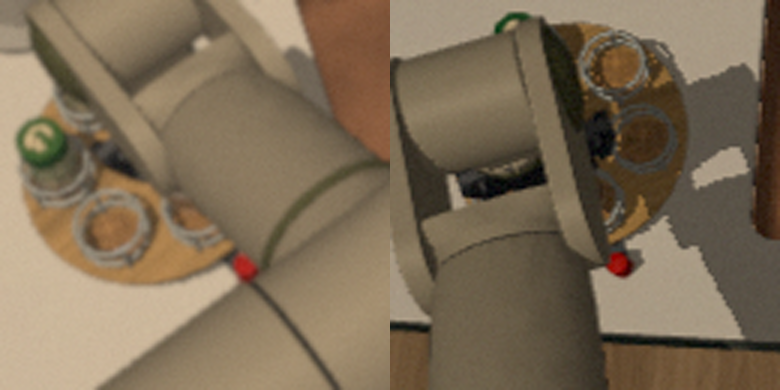

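The arm hides the basket, so I'll descend in steps and watch the force.

>>> {"op": "jog_arm", "data": {
  "hand": [0.036,0.036,0.036,0.036,0.036],
  "travel": [
    [0.001,-0.001,-0.015],
    [0,0,-0.012],
    [0,0,-0.01],
    [0,0,-0.007],
    [0,0,-0.006]
  ],
  "yaw": [0,0,0,0,0]
}}

```text
time_s: 5.92
position: [0.4676, 0.2951, 0.1505]
tool_rot: [[-0.903, -0.431, 0.0], [-0.431, 0.903, 0.0], [-0.0, 0.0, -1.0]]
ft_force: [0.2, -0.2, -1.9]
grip_width: 0.0438
gripper_force: 31.1
```

>>> {"op": "jog_arm", "data": {
  "hand": [0.036,0.036,0.036,0.036,0.036],
  "travel": [
    [0,0,-0.005],
    [0,0,-0.005],
    [0,0,-0.004],
    [0,0,-0.003],
    [0,0,0]
  ],
  "yaw": [0,0,0,0,0]
}}

```text
time_s: 6.55
position: [0.4675, 0.2951, 0.1338]
tool_rot: [[-0.903, -0.431, -0.0], [-0.431, 0.903, -0.0], [0.0, 0.0, -1.0]]
ft_force: [-0.7, -0.1, -0.9]
grip_width: 0.0437
gripper_force: 31.1
```

Jar bottom is inside the basket with no contact so far. I'll lower it gently to the floor.

>>> {"op": "jog_arm", "data": {
  "hand": [0.036,0.036,0.036,0.036,0.036],
  "travel": [
    [0,0,-0.001],
    [0,0,-0.001],
    [0,0,-0.001],
    [0,0,-0.001],
    [0,0,0]
  ],
  "yaw": [0,0,0,0,0]
}}

```text
time_s: 7.18
position: [0.4676, 0.2951, 0.1299]
tool_rot: [[-0.903, -0.431, -0.0], [-0.431, 0.903, -0.0], [0.0, -0.0, -1.0]]
ft_force: [0.3, -0.8, -1.5]
grip_width: 0.044
gripper_force: 31.1
```

>>> {"op": "jog_arm", "data": {
  "hand": [0.036,0.036,0.036,0.036,0.036],
  "travel": [
    [0,0,-0.001],
    [0,0,-0.0005],
    [0,0,-0.0005],
    [0,0,0],
    [0,0,0]
  ],
  "yaw": [0,0,0,0,0]
}}

```text
time_s: 7.8
position: [0.4676, 0.2951, 0.1279]
tool_rot: [[-0.903, -0.431, 0.0], [-0.431, 0.903, -0.0], [-0.0, -0.0, -1.0]]
ft_force: [0.4, -0.2, -1.1]
grip_width: 0.0438
gripper_force: 31.1
```

>>> {"op": "jog_arm", "data": {
  "hand": [0.036,0.036,0.036,0.036,0.036],
  "travel": [
    [0,0,-0.0005],
    [0,0,-0.0005],
    [0,0,-0.0005],
    [0,0,0],
    [0,0,0]
  ],
  "yaw": [0,0,0,0,0]
}}

```text
time_s: 8.43
position: [0.468, 0.2952, 0.1272]
tool_rot: [[-0.902, -0.431, 0.002], [-0.431, 0.902, 0.001], [-0.002, -0.0, -1.0]]
ft_force: [-0.2, -0.5, 5.4]
grip_width: 0.0437
gripper_force: 31.7
```

The jar touched the floor at z 0.127, as expected. I'll open the fingers slowly and then rise.

>>> {"op": "jog_arm", "data": {
  "hand": [0.044,0.047,0.052,0.06,0.066],
  "travel": [
    [0,0,0],
    [0,0,0],
    [0,0,0],
    [0,0,0],
    [0,0,0]
  ],
  "yaw": [0,0,0,0,0]
}}

```text
time_s: 9.05
position: [0.4676, 0.2951, 0.1263]
tool_rot: [[-0.903, -0.431, -0.0], [-0.431, 0.903, -0.0], [0.0, -0.0, -1.0]]
ft_force: [-0.0, 0.3, 0.5]
grip_width: 0.0659
gripper_force: 0.0
```

>>> {"op": "jog_arm", "data": {
  "hand": [0.066,0.066,0.066,0.066,0.066],
  "travel": [
    [0,0,0.005],
    [0,0,0.015],
    [0,0,0.03],
    [0,0,0.04],
    [0,0,0.05]
  ],
  "yaw": [0,0,0,0,0]
}}

```text
time_s: 9.68
position: [0.4672, 0.2949, 0.2684]
tool_rot: [[-0.903, -0.431, -0.0], [-0.431, 0.903, -0.0], [0.0, 0.0, -1.0]]
ft_force: [0.5, 0.6, -0.4]
grip_width: 0.0659
gripper_force: 0.0
```

>>> {"op": "jog_arm", "data": {
  "hand": [0.07,0.07,0.07,0.07,0.07],
  "travel": [
    [-0.01,-0.05,0],
    [-0.01,-0.06,0],
    [-0.01,-0.06,0],
    [-0.01,-0.06,0],
    [-0.01,-0.06,0]
  ],
  "yaw": [0,0,0,0,0]
}}

```text
time_s: 10.3
position: [0.417, 0.0034, 0.2677]
tool_rot: [[-0.902, -0.431, 0.002], [-0.431, 0.902, -0.001], [-0.002, -0.001, -1.0]]
ft_force: [1.3, -1.0, -0.2]
grip_width: 0.07
gripper_force: 0.0
```

```bash
python3 - <<'E'
from h import *
o=[]
for n in('side','top'):
    im=env.get_image(n)[:,:,::-1];cv2.imwrite(f'pics/{n}3.png',im);u,v=map(int,proj(n,(.52,.32,.1)));print(n,u,v)
    o.append(cv2.resize(im[v-50:v+50,u-50:u+50],(400,400),interpolation=2))
cv2.imwrite('pics/g3.png',np.hstack(o))
E
```

```text
side 225 242
top 233 198
```

View pics/g3.png

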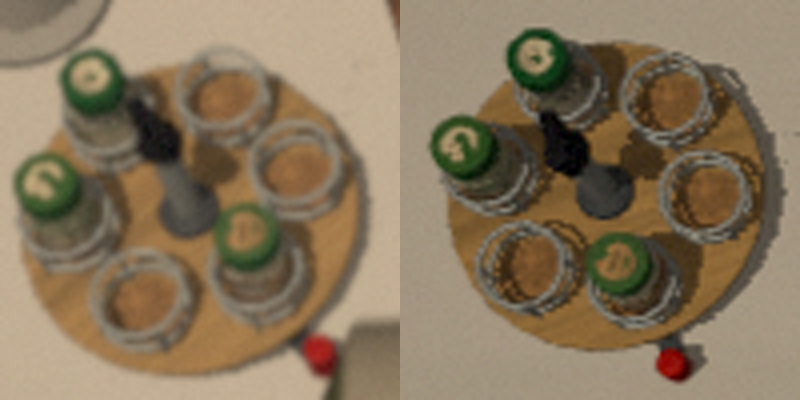

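The jar stands upright in the front basket: lid at (247,232) in side and (618,260) in top. The opposite jar's lid is at (93,78) and (536,55), and the grip is at (157,132) and (565,145).

```bash
python3 - <<'E'
from h import *
np.set_printoptions(precision=4,suppress=True)
S=lambda x,y:(175+x/4,192+y/4);T=lambda x,y:(183+(x-400)/4,148+y/4)
P={}
for nm,s,t in(('f',(247,229),(617,258)),('opp',(92,75),(536,54)),('l2',(49,183),(463,141)),('grip',(157,132),(565,145))):
    z=.19 if nm=='grip' else .152
    P[nm]=[plane('side',*S(*s),z)[:2],plane('top',*T(*t),z)[:2]];print(nm,*P[nm],tri(S(*s),T(*t)))
for i in(0,1):print((P['f'][i]+P['opp'][i])/2,np.degrees(np.arctan2(*(P['opp'][i]-P['f'][i])[::-1])))
E
```

```text
f [0.4667 0.2935] [0.4689 0.2929] (array([0.4697, 0.294 , 0.1457]), np.float64(0.0008309213696169428))
opp [0.6175 0.3693] [0.6191 0.3688] (array([0.6204, 0.37  , 0.1473]), np.float64(0.0006471853230608809))
l2 [0.5442 0.4162] [0.5495 0.4145] (array([0.5527, 0.4189, 0.1365]), np.float64(0.00214778215215621))
grip [0.5393 0.333 ] [0.5409 0.3292] (array([0.5445, 0.3331, 0.1783]), np.float64(0.0017952987295367234))
[0.5421 0.3314] 26.69588017659042
[0.544  0.3309] 26.811321384226076
```

>>> {"op": "jog_arm", "data": {
  "hand": [0.06,0.06,0.06,0.06,0.06],
  "travel": [
    [0.018,0.047,0],
    [0.018,0.047,0],
    [0.018,0.047,0],
    [0.018,0.047,0],
    [0.018,0.047,0]
  ],
  "yaw": [0,0,0,0,0]
}}

```text
time_s: 11.02
position: [0.5077, 0.2426, 0.2675]
tool_rot: [[-0.902, -0.431, 0.001], [-0.431, 0.902, 0.0], [-0.001, -0.0, -1.0]]
ft_force: [0.2, -1.5, -0.1]
grip_width: 0.0599
gripper_force: 0.0
```

>>> {"op": "jog_arm", "data": {
  "hand": [0.06,0.06,0.06,0.06,0.06],
  "travel": [
    [0.018,0.047,0],
    [0.018,0.046,0],
    [0,0,0],
    [0,0,-0.015],
    [0,0,-0.015]
  ],
  "yaw": [0,0,0,0,0]
}}

```text
time_s: 11.65
position: [0.5432, 0.3329, 0.2367]
tool_rot: [[-0.903, -0.431, 0.001], [-0.431, 0.903, 0.0], [-0.001, -0.0, -1.0]]
ft_force: [-0.4, -0.0, -0.3]
grip_width: 0.0597
gripper_force: 0.0
```

>>> {"op": "jog_arm", "data": {
  "hand": [0.06,0.06,0.06,0.05,0.04],
  "travel": [
    [0,0,-0.02],
    [0,0,-0.015],
    [0,0,-0.008],
    [0,0,0],
    [0,0,0]
  ],
  "yaw": [0,0,0,0,0]
}}

```text
time_s: 12.28
position: [0.5438, 0.3332, 0.1941]
tool_rot: [[-0.903, -0.431, 0.001], [-0.431, 0.903, 0.0], [-0.001, -0.0, -1.0]]
ft_force: [0.1, 1.3, -0.3]
grip_width: 0.0401
gripper_force: 0.0
```

>>> {"op": "jog_arm", "data": {
  "hand": [0.03,0.024,0.018,0.012,0.008],
  "travel": [
    [0,0,0],
    [0,0,0],
    [0,0,0],
    [0,0,0],
    [0,0,0]
  ],
  "yaw": [0,0,0,0,0],
  "grip_force": 30
}}

```text
time_s: 12.9
position: [0.5429, 0.3347, 0.1938]
tool_rot: [[-0.902, -0.432, -0.001], [-0.432, 0.902, 0.003], [-0.001, 0.003, -1.0]]
ft_force: [-4.1, 6.4, 2.9]
grip_width: 0.0128
gripper_force: 29.8
```

>>> {"op": "jog_arm", "data": {
  "hand": [0.006,0.006,0.006,0.006,0.006],
  "travel": [
    [-0.0008,0.0015,0],
    [0,0,0],
    [0,0,0],
    [0,0,0],
    [0,0,0]
  ],
  "yaw": [0,0,-0.03,-0.04,-0.04],
  "grip_force": 60
}}

```text
time_s: 13.52
position: [0.5428, 0.3348, 0.1939]
tool_rot: [[-0.945, -0.327, 0.001], [-0.327, 0.945, 0.001], [-0.001, 0.0, -1.0]]
ft_force: [-1.5, 2.0, 4.9]
grip_width: 0.0118
gripper_force: 59.1
```

>>> {"op": "jog_arm", "data": {
  "hand": [0.006,0.006,0.006,0.006,0.006],
  "travel": [
    [0,0,0],
    [0,0,0],
    [0,0,0],
    [0,0,0],
    [0,0,0]
  ],
  "yaw": [-0.04,-0.04,-0.04,-0.04,-0.04]
}}

```text
time_s: 14.15
position: [0.5428, 0.3348, 0.1939]
tool_rot: [[-0.991, -0.133, 0.001], [-0.133, 0.991, 0.001], [-0.001, 0.001, -1.0]]
ft_force: [-1.4, 1.4, 4.6]
grip_width: 0.0116
gripper_force: 59.2
```

>>> {"op": "jog_arm", "data": {
  "hand": [0.006,0.006,0.006,0.006,0.006],
  "travel": [
    [0,0,0],
    [0,0,0],
    [0,0,0],
    [0,0,0],
    [0,0,0]
  ],
  "yaw": [-0.04,-0.04,-0.04,-0.04,-0.04]
}}

```text
time_s: 14.78
position: [0.5428, 0.3348, 0.1939]
tool_rot: [[-0.998, 0.067, 0.001], [0.067, 0.998, 0.001], [-0.0, 0.001, -1.0]]
ft_force: [-1.3, 1.7, 4.5]
grip_width: 0.0118
gripper_force: 59.1
```

>>> {"op": "jog_arm", "data": {
  "hand": [0.006,0.006,0.006,0.006,0.006],
  "travel": [
    [0,0,0],
    [0,0,0],
    [0,0,0],
    [0,0,0],
    [0,0,0]
  ],
  "yaw": [-0.04,-0.04,-0.04,-0.04,-0.04]
}}

```text
time_s: 15.4
position: [0.5428, 0.3348, 0.1939]
tool_rot: [[-0.964, 0.264, 0.001], [0.264, 0.964, 0.001], [-0.0, 0.001, -1.0]]
ft_force: [-1.1, 2.0, 4.9]
grip_width: 0.0117
gripper_force: 59.1
```

>>> {"op": "jog_arm", "data": {
  "hand": [0.006,0.006,0.006,0.006,0.006],
  "travel": [
    [0,0,0],
    [0,0,0],
    [0,0,0],
    [0,0,0],
    [0,0,0]
  ],
  "yaw": [-0.04,-0.04,-0.04,-0.04,-0.04]
}}

```text
time_s: 16.02
position: [0.5428, 0.3348, 0.1939]
tool_rot: [[-0.893, 0.451, 0.001], [0.451, 0.893, 0.001], [-0.0, 0.001, -1.0]]
ft_force: [-1.5, 1.4, 4.9]
grip_width: 0.0121
gripper_force: 59.1
```

>>> {"op": "jog_arm", "data": {
  "hand": [0.006,0.006,0.006,0.006,0.006],
  "travel": [
    [0,0,0],
    [0,0,0],
    [0,0,0],
    [0,0,0],
    [0,0,0]
  ],
  "yaw": [-0.04,-0.04,-0.04,-0.017,0]
}}

```text
time_s: 16.65
position: [0.5428, 0.3348, 0.1938]
tool_rot: [[-0.824, 0.567, 0.001], [0.567, 0.824, 0.001], [0.0, 0.001, -1.0]]
ft_force: [-2.1, 3.1, 4.6]
grip_width: 0.0117
gripper_force: 59.2
```

```bash
python3 - <<'E'
from h import *
s=env.observe();print(s['wrist_torque'],np.degrees(np.arctan2(s['tool_rot'][1,1],s['tool_rot'][0,1])))
E
```

```text
[ 0.37439228  0.27468997 -0.0184532 ] 55.4648122323579
```

The torque about z is near zero, so it sits at the click. I'll release, rise and retract.

>>> {"op": "jog_arm", "data": {
  "hand": [0.014,0.02,0.03,0.04,0.04],
  "travel": [
    [0,0,0],
    [0,0,0],
    [0,0,0],
    [0,0,0],
    [0,0,0]
  ],
  "yaw": [0,0,0,0,0]
}}

```text
time_s: 17.27
position: [0.5428, 0.3345, 0.1933]
tool_rot: [[-0.824, 0.566, -0.0], [0.566, 0.824, -0.0], [0.0, -0.0, -1.0]]
ft_force: [-0.6, -0.6, 0.3]
grip_width: 0.0403
gripper_force: 0.0
```

>>> {"op": "jog_arm", "data": {
  "hand": [0.04,0.04,0.04,0.04,0.04],
  "travel": [
    [0,0,0.01],
    [0,0,0.02],
    [0,0,0.02],
    [0,0,0.02],
    [0,0,0.02]
  ],
  "yaw": [0,0,0,0,0]
}}

```text
time_s: 17.9
position: [0.5427, 0.3346, 0.285]
tool_rot: [[-0.824, 0.566, 0.001], [0.566, 0.824, 0.0], [-0.001, 0.001, -1.0]]
ft_force: [0.6, -0.1, -0.4]
grip_width: 0.0396
gripper_force: 0.0
```

>>> {"op": "jog_arm", "data": {
  "hand": [0.04,0.04,0.04,0.04,0.04],
  "travel": [
    [-0.02,-0.045,0],
    [-0.02,-0.055,0],
    [-0.02,-0.055,0],
    [-0.02,-0.055,0],
    [-0.02,-0.055,0]
  ],
  "yaw": [0,0,0,0,0]
}}

```text
time_s: 18.52
position: [0.442, 0.0681, 0.2843]
tool_rot: [[-0.825, 0.566, 0.002], [0.566, 0.825, -0.0], [-0.001, 0.001, -1.0]]
ft_force: [2.0, -0.6, 0.9]
grip_width: 0.0399
gripper_force: 0.0
```

>>> {"op": "jog_arm", "data": {
  "hand": [0.04,0.04,0.04,0.04,0.04],
  "travel": [
    [0,-0.04,0],
    [0,-0.03,0],
    [0,0,0],
    [0,0,0],
    [0,0,0]
  ],
  "yaw": [0,0,0,0,0]
}}

```text
time_s: 19.15
position: [0.4428, 0.0004, 0.2836]
tool_rot: [[-0.825, 0.565, 0.0], [0.565, 0.825, 0.0], [-0.0, 0.0, -1.0]]
ft_force: [-0.2, -0.7, 1.1]
grip_width: 0.04
gripper_force: 0.0
```

```bash
python3 - <<'E'
from h import *
print(env.observe()['position'],env.observe()['qvel'])
o=[]
for n in('side','top'):
    im=env.get_image(n)[:,:,::-1];u,v=map(int,proj(n,(.52,.32,.1)))
    o.append(cv2.resize(im[v-50:v+50,u-50:u+50],(400,400),interpolation=2))
cv2.imwrite('pics/g4.png',np.hstack(o))
E
```

```text
[0.44277928 0.00044512 0.28362025] [-0.01208438  0.10912787  0.15342018 -0.17034695 -0.08877171 -0.15303392]
```

View pics/g4.png

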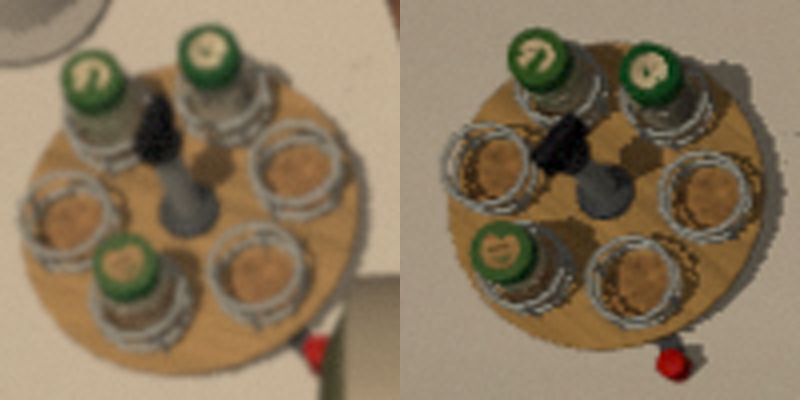

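The jar stands upright in its basket one click clockwise, with its lid at (126,265) in side and (504,250) in top. An empty basket is at the marker, at (258,270) and (635,280), so I'm handing in the job.

```bash
python3 -c "
from rig import env
print(env.close_job())"
```

```text
the job is handed in; nothing more can be done
None
```

The jar is upright in the basket that was at the marker, the carousel is turned one click clockwise with an empty basket now at the marker, and the job is handed in (about 19 s on the robot clock, no verdict returned).

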